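# Pin down the carrier on a load plate with a spring cotter

### The arm

A 7-joint arm with a two-finger parallel gripper is mounted at the origin on the work surface. World frame = base frame: x ahead of the robot, y to its left, z up, the work surface at z = 0. Lengths are in m, angles in rad, forces in N, time in s.
With the tool pointing down it reaches from about 0.35 to 0.9 m from the base axis. Payload 8.1 kg.
Tool frame: the origin (TCP) lies on the centre line of the jaws, within the pads' length; the fingertips stand 17 mm ahead of it and the grasp point (between the pads) lies 2 mm behind it; z points along the fingers, y is the direction in which the jaws open and shut (so a half turn about z gives the same grasp; the last joint's range is limited). The gripper opens to 92 mm and grips with 3 to 60 N. Pads are 19 mm wide; open, the fingers measure 130 mm over their backs; the gripper's body (75 mm by 190 mm) begins 47 mm behind the grasp point.
Start: joints at [-1.339, 0.434, 0.025, 1.573, -0.012, 1.134, -0.075], TCP at [0.205, 0.59, 0.244] pointing down, gripper open.
Joint ranges: [-2.62, 2.62], [-0.44, 2.09], [-1.27, 1.32], [0.08, 2.57], [-1.32, 4.46], [0.12, 2], [-2.74, 2.74]. Speed limits (rad/s): [2.22, 2.22, 3.01, 3.01, 3.14, 3.14, 3.14].

### API

Orientations are given as a rotation vector (axis times angle).
In Python, from cell import arm gives the robot as it stands.
- The arm moves only by the shell command python3 -m creep 'ROWS' [FORCE]. ROWS is JSON, a list that holds one entry, the list of rows, each a list of 7 numbers: the shift along the world's x, y, z in cm, then the turn, a rotation vector about the world's x, y, z in degrees, then the opening, from -1 (shut) to 1 (fully open), so that 0 is half open. In form: [[[tx, ty, tz, ax, ay, az, jaw], ...]]. A call has 1 to 5 rows; each row is the pose to reach, as a shift and turn from the pose commanded when the call began; what a row does not reach only later rows make up. A row lasts 1/10 s, in which the tool goes at most 50 mm and 8.59 degrees, less where a joint would pass 70% of its speed; a pose out of reach is approached as far as the arm can. A call with a gripper value outside its range is refused whole. The fingers move at their own pace and stop on an object; FORCE is the grip in N (left out, the last holds). Time passes only in rows, so rows that repeat a pose let the fingers close. It gives the time, the measured TCP pose, the force and the opening at its end, in the units of the state.
- arm.observe(): the state, without advancing time (a new reading comes with each control period).
- arm.get_image(name): name is "scene" or "side" or "wrist"; returns the picture (420x560x3 uint8, red, green, blue); there is no depth.
- arm.camera_model(name): a dict with "vfov" (degrees; the focal length in pixels is half the picture's height over the tangent of half this angle, whatever the lens; pixels are square), "cx", "cy" (the principal point, pixels), "cam_to_world" (4x4, takes a point from camera to world coordinates); the wrist camera has in their place "T_tool_cam" (4x4, takes a point from camera to tool coordinates, whose origin is the TCP and whose axes are the flange's). Camera axes: x right, y down, z forward; pixel columns grow to the right and rows downward; lengths in m; the calibration is good to about 2 mm. A picture is of the moment at which its call begins: read the wrist's pose just before it. camera_model takes no time and is no camera call.
- arm.sign_off(): hands the job in, once; it reports no verdict.
The state is a dict: "clock": time; "joints": joint angles; "dq": joint speeds; "joint_efforts": joint torques, N m; "position": TCP position; "ee_rot": TCP orientation; "force": force on the tool from outside, world axes, zero at the start; "ft_torque": the same for the moment, N m; "width": opening from 0.0 (shut) to 1.0 (fully open).
Only numpy, scipy, OpenCV 4.12 (cv2) and the standard library are available. Lean on these libraries where they do the work, as an engineer would, in place of code of your own. Each camera call takes 0.05 s, during which the arm holds its last target.

### The job

Lock the carrier down on the load plate: swing the raised hold-down bar fully down so that its slotted end drops over the steel lock post, then take the spring cotter with the thumb grip and push its straight leg through the post's cross hole until the bow snaps round the post. Let go of it and leave the other loose things where they are.

Things in the scene. Friction and masses are not known exactly. Their poses are not given: they have to be found in the camera images.
- loader: Dark fixed load plate, 170 (x) by 270 (y) by 14 mm thick; origin: centre of its underside, on the table. x points roughly away from the robot (yaw up to 0.3 either way), z up. On it a clear 130 mm square carrier box (top 44 above the table); at its -y end the bar's hinge cheeks (60 high), at its +y end the steel lock post.
- lock_hole (a point): Centre of the cross hole of the lock post, an upright steel pin 22 mm across, 66 above the table; at (0, 100, 66) in the plate's frame, same axes. Hole 10 wide and 10 high, horizontal, straight through along x, open at both ends. Post top 15 above it. A collar 34 across, up to 36 above the table, carries the post.
- hold_bar (a joint): Angle of the aluminium hold-down bar (40 mm wide, 8 thick, 242 from hinge to end): 0 = flat across the carrier, slotted end down over the post; positive = raised. Starts 0.3 to 0.65. Stiff hinge: it stays where left, 2 to 4 N from above pushes it down to its stop at 0. Hinge axis along the plate's x through (0, -108, 49) mm.
- bar_pad (a point): Point on the bar's flat top face, mid-width, 130 mm from the hinge, moving with the bar. Shut, it is 53 above the table, 78 from the lock hole toward the hinge (-y) and 13 below it. The slot (26 wide) for the post runs from 190 to 230 from the hinge; before that the bar is solid.
- cotter_grip (a point): Centre of the spring cotter's grey thumb grip, 40 (x) by 24 (y) by 32 mm high, 16 above the table at the start. x points along the straight leg to its tip. The cotter, 140 long, about 85 g, starts lying flat left or right of the plate, x within 0.7 rad of straight ahead from the robot. Two steel wires 7 thick run forward from the grip, their centres 12.5 below this point.
- cotter_seat (a point): Point on the axis of the straight leg opposite the middle of the bow: 75 mm ahead of the grip's centre and 12.5 below it, same axes. The leg's round tip is 45 ahead. Snapped home, this point lies in the middle of the lock hole; let go, it has about 1.5 play and the grip may sag a little. Either way through the hole will do.
- bow (a joint): Spread (rad) of the wavy bow leg beside the straight leg at +y, hinged at the grip's front face: 0 = relaxed, positive = sprung outward (at most 0.3), 6 N m per rad. The post wedges it open from 30 mm short of home, most (about 0.09) at 12 short; then it springs back to 0 round the post. Pushing in takes less than about 12 N.
- bow_tip (a point): Flared free tip of the bow leg, 30 mm ahead of the seat point and 18 to its +y side when relaxed. Behind it the bow pinches in to 8.5 from the straight leg (centre to centre, 11.5 ahead of the seat point), bows out to 14 beside the seat point and pinches in again behind it.
- wrench_mid (a point): Middle of a bystander: steel open-ended wrench, 170 long, lying flat (mm). Leave it be.
- screwdriver_mid (a point): Middle of a bystander: screwdriver, 140 long, lying (mm). Leave it be.
- spare_pin_mid (a point): Middle of a bystander: plain steel pin, 16 thick and 80 long with a square 18 head, lying; no part of the job (mm). Leave it be.
- bottle_mid (a point): Middle of a bystander: white plastic bottle, 56 across and 150 tall, standing (mm). Leave it be.
- jar_mid (a point): Middle of a bystander: clear jar with a steel cap, 64 across and 70 tall (mm). Leave it be.
There are look-alikes about, which are no part of the job. Leave any pink look-alike of the part that bears cotter_grip alone.

How it is judged:
On the way, in this order (a step that is already met when the one before it is completed fails the run):
1. the hold-down bar is fully down over the post (value of joint hold_bar below 0.05 rad), for 0.2 s.
2. the cotter's leg is through the cross hole and the bow has snapped round the post (value of joint hold_bar below 0.05 rad and distance between cotter_seat and lock_hole below 0.006 m and angle between the x axis of cotter_seat and the x axis of lock_hole, either way round below 0.25 rad and value of joint bow below 0.04 rad), for 0.2 s.
At the end, for the whole second after the job is handed in: The bar is down (within 0.05 rad), the cotter's seat point is within 6 mm of the middle of the cross hole with its leg within 0.25 rad of the hole's axis (either way round), the bow has sprung back (within 0.04 rad), and the cotter is at rest (all of step 2 and linear speed of cotter below 0.02 m/s); the robot touches nothing.
It fails at once if another loose thing (wrench, screwdriver, spare pin, bottle, jar) is shoved more than 4 cm or knocked over (distance of any of wrench_mid, screwdriver_mid, spare_pin_mid, bottle_mid, jar_mid from where it was at the start of the episode above 0.04 m).
It also fails if it takes over 58 s, if anything falls off the work surface, if the arm or the gripper's body presses on something with over 40 N, if the wrist force passes 120 N, or if a joint passes its speed limit or range.

## Working session

There is one attempt and no reset: what is moved stays moved. The work goes in short steps, Python scripts to look and compute and a shell command to move; the robot and the scene stay as the last step left them, time stands still between calls to the robot, and variables do not carry over. Pictures are saved under pics/ and viewed, and the job is handed in when it is done.

```bash
ls; mkdir -p pics
cat > h.py <<'E'
import numpy as np,cv2
from cell import arm
from scipy.spatial.transform import Rotation as R
def snap(n,f):
    s=arm.observe(); im=np.array(arm.get_image(n)); cv2.imwrite('pics/'+f,im[:,:,::-1]); return s,im
def cam(n,s=None):
    m=arm.camera_model(n); f=210/np.tan(np.radians(m['vfov'])/2)
    if 'cam_to_world' in m: T=np.array(m['cam_to_world'])
    else:
        W=np.eye(4); W[:3,:3]=R.from_rotvec(s['ee_rot']).as_matrix(); W[:3,3]=s['position']; T=W@np.array(m['T_tool_cam'])
    return f,m['cx'],m['cy'],T
def ray(c,u,v):
    f,cx,cy,T=c; d=T[:3,:3]@np.array([(u-cx)/f,(v-cy)/f,1]); return T[:3,3],d/np.linalg.norm(d)
def onz(c,u,v,z):
    o,d=ray(c,u,v); return o+d*(z-o[2])/d[2]
def proj(c,p):
    f,cx,cy,T=c; q=np.linalg.inv(T)@np.append(p,1); return np.array([cx+f*q[0]/q[2],cy+f*q[1]/q[2]])
def tri(*rs):
    A=np.zeros((3,3));b=np.zeros(3)
    for o,d in rs:
        P=np.eye(3)-np.outer(d,d);A+=P;b+=P@o
    p=np.linalg.solve(A,b); return p,[np.linalg.norm(np.cross(p-o,d)) for o,d in rs]
E
python3 - <<'E'
from h import *
np.set_printoptions(precision=4,suppress=True)
s=arm.observe();print(s)
for n in ['scene','side','wrist']:
    snap(n,n+'0.png');print(n,arm.camera_model(n))
E
```

```text
pics
{'clock': 0.0, 'joints': array([-1.3386,  0.4352,  0.025 ,  1.5741, -0.0116,  1.134 , -0.0751]), 'dq': array([-0.0004,  0.0001,  0.0009, -0.0004,  0.0003, -0.0008,  0.0011]), 'joint_efforts': array([  0.0011, -66.7848,   0.9859, -31.4448,  -0.0604,   0.0432,
         0.0002]), 'position': array([0.2052, 0.5898, 0.2429]), 'ee_rot': array([-0.5235, -3.0976,  0.0025]), 'force': array([-0.3864, -0.4417, -0.1938]), 'ft_torque': array([0.0178, 0.0407, 0.0209]), 'width': 0.9981668015129719}
scene {'vfov': 45.924546899522156, 'cx': 280.7700785671306, 'cy': 208.32332479970762, 'cam_to_world': array([[-0.1716,  0.6639, -0.7279,  1.2714],
       [ 0.9852,  0.1129, -0.1292,  0.1929],
       [-0.0036, -0.7392, -0.6734,  0.8148],
       [ 0.    ,  0.    ,  0.    ,  1.    ]])}
side {'vfov': 52.85487365205085, 'cx': 280.1191847798249, 'cy': 222.6616611847009, 'cam_to_world': array([[ 0.9124, -0.3326,  0.2386,  0.2766],
       [-0.4093, -0.7257,  0.553 , -0.4675],
       [-0.0108, -0.6022, -0.7983,  0.7848],
       [ 0.    ,  0.    ,  0.    ,  1.    ]])}
wrist {'vfov': 58.64904702302575, 'cx': 276.08851640393925, 'cy': 210.42136285649642, 'T_tool_cam': array([[-0.0002, -0.96  , -0.2798,  0.0746],
       [ 1.    , -0.0002, -0.    ,  0.0006],
       [-0.    , -0.2798,  0.96  , -0.1413],
       [ 0.    ,  0.    ,  0.    ,  1.    ]])}
```

View pics/scene0.png

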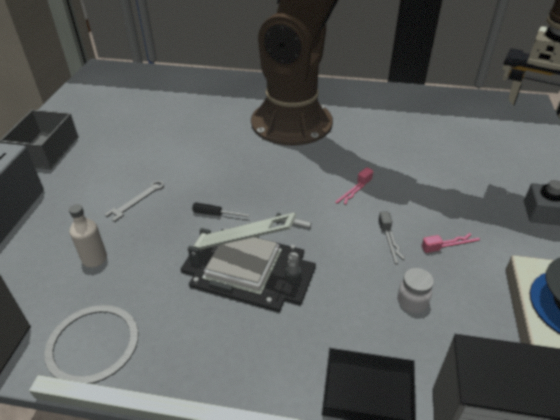

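View pics/side0.png

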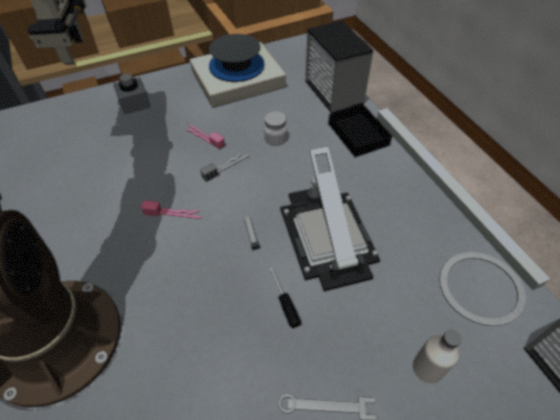

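View pics/wrist0.png

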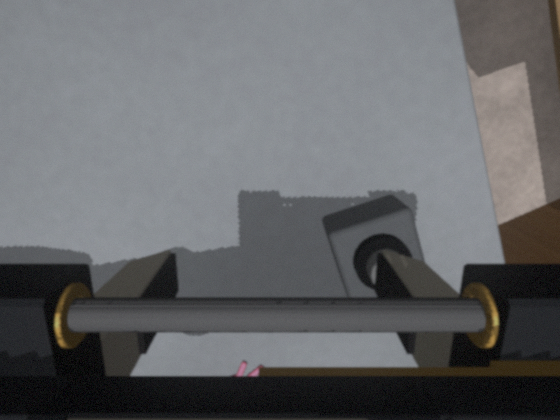

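The grey cotter's grip is at scene (386,219) and side (208,171). The pink ones are the look-alikes. The plate is around scene (248,265) and side (330,235), with the bar raised. I'll zoom in to measure.

Run:
```python
from h import *
a=cv2.imread('pics/scene0.png');b=cv2.imread('pics/side0.png')
def z(i,x,y,w,h,k,f): cv2.imwrite('pics/'+f,cv2.resize(i[y:y+h,x:x+w],None,fx=k,fy=k,interpolation=cv2.INTER_CUBIC))
z(a,170,190,160,120,5,'z1.png'); z(a,360,195,80,60,10,'z2.png')
z(b,265,140,130,150,4,'z3.png'); z(b,190,140,80,60,10,'z4.png')
```

```text
(no output)
```

View pics/z1.png

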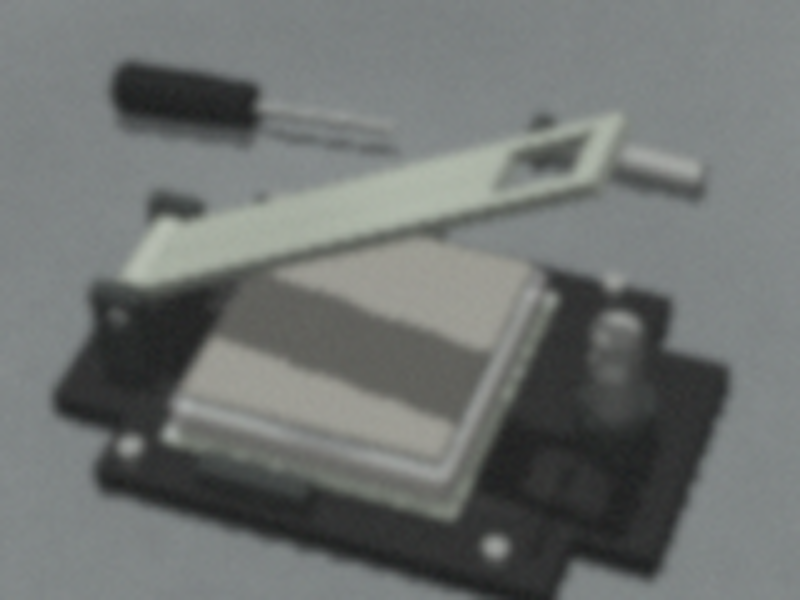

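View pics/z2.png

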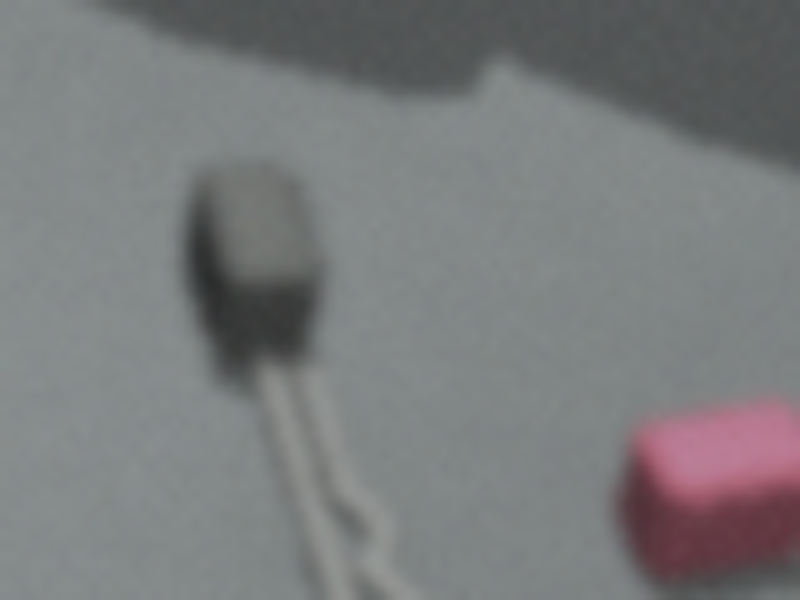

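View pics/z3.png

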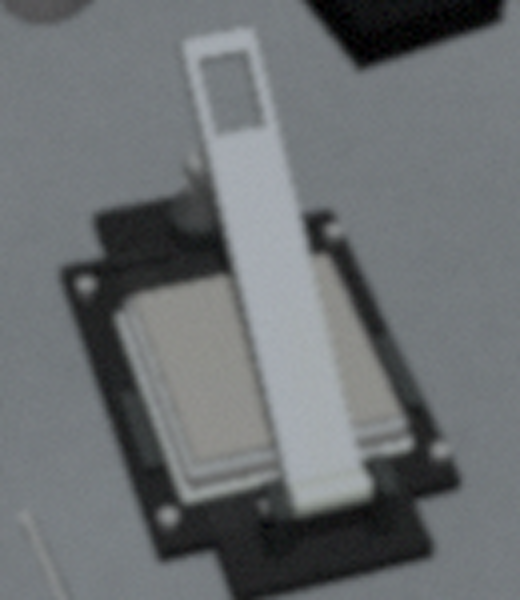

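View pics/z4.png

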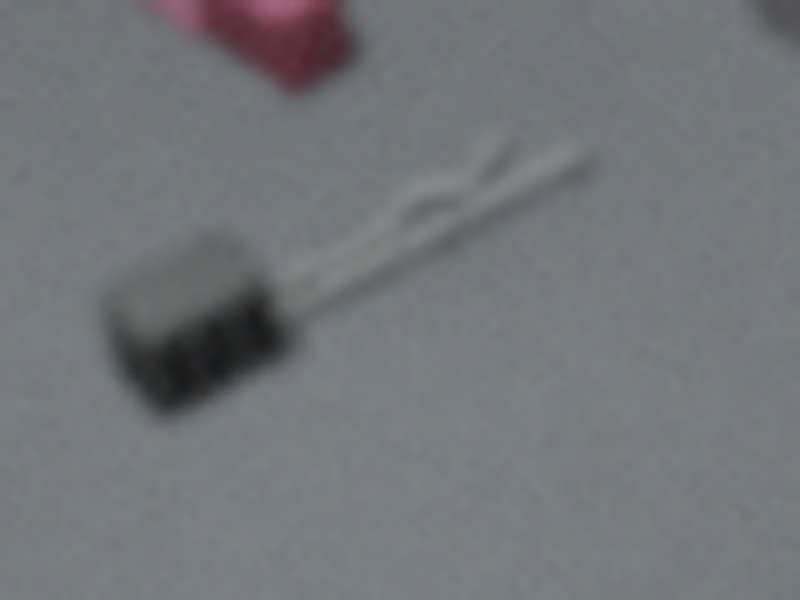

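Run:
```python
from h import *
np.set_printoptions(precision=4,suppress=True)
a=cam('scene');b=cam('side')
S=lambda x,y,z:onz(b,265+x/4,140+y/4,z)
A=lambda x,y,z:onz(a,170+x/5,190+y/5,z)
print('side plate LL,UL,UR,LR');P=[S(*p,.014) for p in [(165,555),(65,270),(330,212),(458,484)]]
for p in P:print(p)
print('tongues',S(245,597,.014),S(432,548,.014),S(97,215,.014))
c=[S(*p,.034) for p in []]
print('scene plate corners',A(58,405,.014),A(728,375,.014),A(655,572,.014),A(100,480,.014),A(560,595,.014),A(672,295,.014))
print('post top scene',A(617,325,.081))
d=lambda p,q:np.degrees(np.arctan2(*(q-p)[[1,0]]))
print('yaws y-dir',d(P[0],P[1]),d(P[3],P[2]),d(S(245,597,.014),S(432,548,.014)),d(P[0],P[3]),d(A(100,480,.014),A(560,595,.014)),d(A(655,572,.014),A(728,375,.014)))
# bar corners tri
for n,pa,pb in [('tipfar',(600,192),(254,32)),('tipnear',(622,118),(185,42))]:
    print(n,tri(ray(a,170+pa[0]/5,190+pa[1]/5),ray(b,265+pb[0]/4,140+pb[1]/4)))
print('grip',onz(a,386.5,217.5,.032),onz(b,190+19,140+29,.032))
print('tip',onz(b,190+58.5,140+16,.0035),'base',onz(b,190+29.5,140+31,.0035),onz(a,386.5,232,.0035))
```

```text
side plate LL,UL,UR,LR
[ 0.4967 -0.0892  0.014 ]
[0.5277 0.106  0.014 ]
[0.6912 0.0805 0.014 ]
[ 0.6578 -0.1153  0.014 ]
tongues [ 0.523 -0.128  0.014] [ 0.6246 -0.143   0.014 ] [0.5628 0.1369 0.014 ]
scene plate corners [ 0.6344 -0.1333  0.014 ] [0.5702 0.1432 0.014 ] [0.6773 0.1271 0.014 ] [ 0.67   -0.1036  0.014 ] [0.6945 0.0919 0.014 ] [0.5282 0.1133 0.014 ]
post top scene [0.6102 0.1006 0.081 ]
yaws y-dir 80.96498125916783 80.33604906777497 -8.388204019815 -9.198556498929596 82.84899034644123 171.4602044679679
tipfar (array([0.6308, 0.0946, 0.173 ]), [np.float64(0.001919390637284149), np.float64(0.0019193906372841467)])
tipnear (array([0.5931, 0.0979, 0.177 ]), [np.float64(0.0006990716256863668), np.float64(0.000699071625686405)])
grip [0.4156 0.2873 0.032 ] [0.4098 0.2791 0.032 ]
tip [0.5245 0.3089 0.0035] base [0.437  0.2893 0.0035] [0.4336 0.2916 0.0035]
```

The plate yaw is about -9°, with its centre near (0.594,-0.003). The cotter grip is near (0.413,0.283) with yaw about 12°, and the bar is at about 0.5 rad. I'll move over the cotter for a wrist view, since it's on the way.

```bash
python3 -m creep '[[[3,-3.3,0,0,0,2,1],[6,-6.6,0,0,0,4,1],[9,-10,0,0,0,6,1],[12,-13.2,0,0,0,8,1],[15,-16.5,0,0,0,10,1]]]' 30; python3 -m creep '[[[3,-3,0,0,0,0,1],[6,-6,0,0,0,0,0],[9,-9,0,0,0,0,-1],[12,-12.5,0,0,0,0,-1],[12,-12.5,0,0,0,0,-1]]]'
python3 - <<'E'
from h import *
s,_=snap('wrist','w1.png');print(s['position'],s['ee_rot'],s['dq'],s['clock'])
snap('scene','s1.png');snap('side','d1.png')
E
```

```text
clock: 0.65
position: [0.3563, 0.4238, 0.2436]
ee_rot: [-0.249, -3.132, 0.0]
force: [0.0, 0.2, 0.2]
width: 0.998
clock: 1.15
position: [0.4801, 0.2934, 0.2437]
ee_rot: [0.267, 3.128, -0.005]
force: [-0.9, -0.1, -0.0]
width: 0.701
[0.48005648 0.29343911 0.24367522] [ 0.26698389  3.12771711 -0.00481907] [-0.06202876 -0.00223129 -0.08376325  0.00575322 -0.02762732  0.00041043
 -0.08405694] 1.15
```

View pics/w1.png

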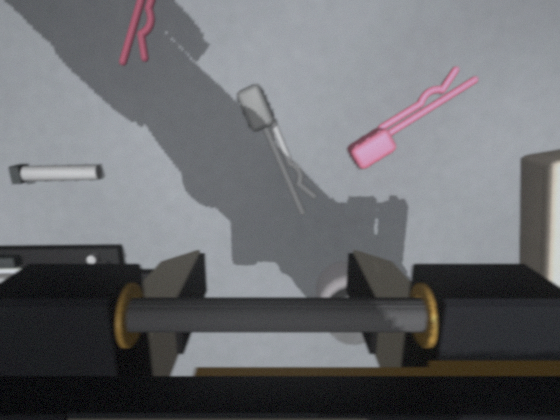

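Run:
```python
from h import *
a=cv2.imread('pics/w1.png');i=cv2.resize(a[75:225,220:340],None,fx=4,fy=4,interpolation=cv2.INTER_CUBIC);cv2.imwrite('pics/z5.png',cv2.convertScaleAbs(i,alpha=1.6))
```

```text
(no output)
```

View pics/z5.png

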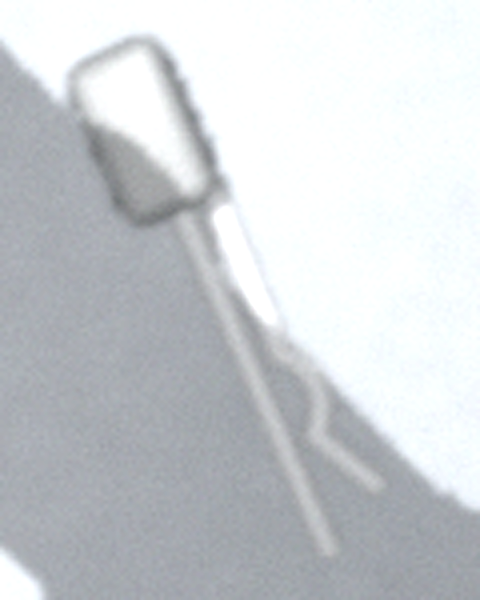

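Run:
```python
from h import *
np.set_printoptions(precision=4,suppress=True)
s={'position':[0.48005648,0.29343911,0.24367522],'ee_rot':[ 0.26698389 , 3.12771711, -0.00481907]}
c=cam('wrist',s)
g=onz(c,255.75,108,.032);b=onz(c,266.2,128.7,.0035);t=onz(c,302.5,212.5,.0035)
d=(t-b)[:2];print(g,b,t,np.linalg.norm(d),np.degrees(np.arctan2(d[1],d[0])))
u=d/np.linalg.norm(d);print('grip from leg tip',t[:2]-u*.120)
R0=R.from_rotvec(s['ee_rot']).as_matrix();print(R0)
```

```text
[0.4097 0.2866 0.032 ] [0.4314 0.2916 0.0035] [0.5239 0.3142 0.0035] 0.09528586077501926 13.733536407261123
grip from leg tip [0.4074 0.2857]
[[-0.9855  0.1695  0.0022]
 [ 0.1695  0.9855 -0.0033]
 [-0.0027 -0.0028 -1.    ]]
```

The cotter grip is at (0.409,0.286) with yaw 13.7°. Now I'll move over the plate.

```bash
python3 -m creep '[[[2.5,-5,0,0,0,0,-1],[5,-10,0,0,0,0,-1],[7.5,-15,0,0,0,0,-1],[10,-20,0,0,0,0,-1],[11,-23,0,0,0,0,-1]]]'; python3 -m creep '[[[0.7,-3,0,0,0,0,-1],[0.7,-5,0,0,0,0,-1],[0.7,-5,0,0,0,0,-1],[0.7,-5,0,0,0,0,-1]]]'
python3 - <<'E'
from h import *
s,_=snap('wrist','w2.png');print(s['position'],s['ee_rot'],s['force'],s['clock'])
snap('scene','s2.png');snap('side','d2.png')
E
```

```text
clock: 1.8
position: [0.5839, 0.0756, 0.2437]
ee_rot: [0.246, 3.132, 0.002]
force: [0.9, -0.2, -0.3]
width: 0.135
clock: 2.2
position: [0.5902, 0.027, 0.2436]
ee_rot: [-0.249, -3.131, -0.002]
force: [0.4, 0.8, 0.4]
width: 0.002
[0.59020153 0.02697552 0.24358881] [-2.48792308e-01 -3.13121573e+00 -1.60047881e-03] [0.42650903 0.78554704 0.41783624] 2.2
```

View pics/w2.png

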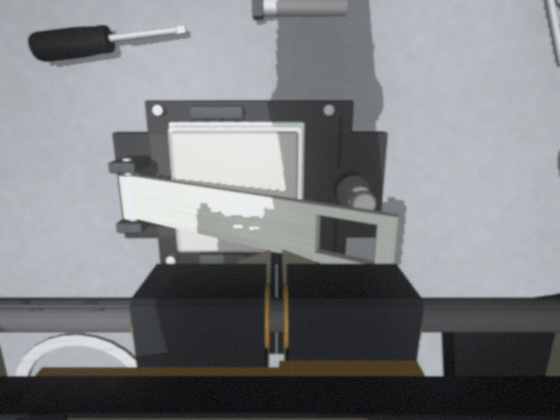

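View pics/s2.png

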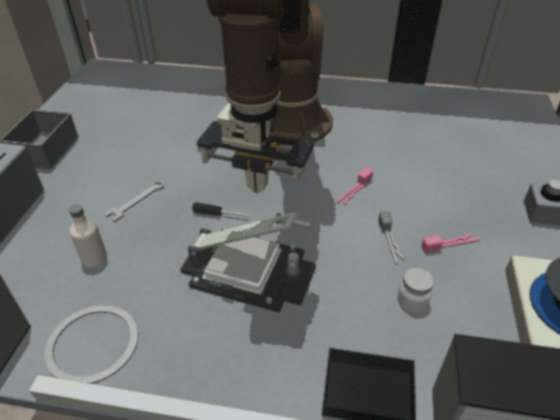

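Run:
```python
from h import *
np.set_printoptions(precision=4,suppress=True)
a=cv2.imread('pics/w2.png');i=cv2.resize(a[90:270,310:400],None,fx=4,fy=4,interpolation=cv2.INTER_CUBIC)
j=cv2.resize(a[90:270,100:240],None,fx=3,fy=3,interpolation=cv2.INTER_CUBIC)
i=cv2.resize(i,(270,540)) if 0 else i[:600]
cv2.imwrite('pics/z6.png',cv2.convertScaleAbs(i,alpha=1.5));cv2.imwrite('pics/z7.png',cv2.convertScaleAbs(j,alpha=1.5))
```

```text
(no output)
```

View pics/z6.png

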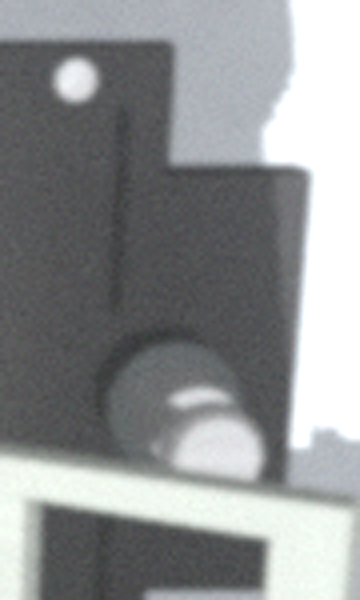

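View pics/z7.png

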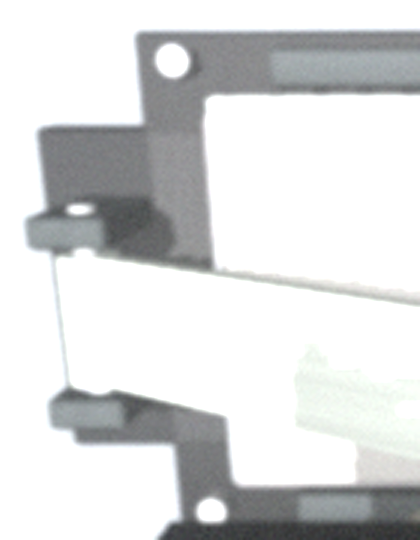

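Run:
```python
from h import *
np.set_printoptions(precision=4,suppress=True)
s={'position':[0.59020153,0.02697552,0.24358881],'ee_rot':[-2.48792308e-01,-3.13121573,-1.60047881e-03]}
c=cam('wrist',s)
po=onz(c,364.5,203.75,.081)
q=[onz(c,*p,.014) for p in [(353,100.5),(386.8,133),(382.5,200),(145.7,100.7),(113.3,132.7),(126,237.3)]]
for x in q:print(x)
d=lambda p,q:np.degrees(np.arctan2(*(q-p)[[1,0]]))
print('yaw',d(q[3],q[0])-90,d(q[4],q[1])-90,d(q[1],q[2]),d(q[4],q[5]))
print('post',po, 'main w',np.linalg.norm(q[0]-q[3]),np.linalg.norm(q[1]-q[4]))
y=np.radians(-9.0);X=np.array([np.cos(y),np.sin(y)]);Y=np.array([-X[1],X[0]])
m=(q[0]+q[3])[:2]/2; print('near mid',m,'centre by near edge',m+X*.085)
C=po[:2]-Y*.1;print('centre by post',C)
```

```text
[0.5274 0.1119 0.014 ]
[0.5629 0.1413 0.014 ]
[0.6297 0.1318 0.014 ]
[ 0.4963 -0.083   0.014 ]
[ 0.5204 -0.1218  0.014 ]
[ 0.6275 -0.1387  0.014 ]
yaw -9.04417575942719 -9.163885234768586 -8.101912755622013 -8.981645385093259
post [0.6102 0.0998 0.081 ] main w 0.19733204654456782 0.2664991813314179
near mid [0.5119 0.0144] centre by near edge [0.5958 0.0011]
centre by post [0.5945 0.0011]
```

```bash
python3 -m creep '[[[0.8,-0.6,-3,0,0,0,-1],[0.8,-0.6,-6,0,0,0,-1],[0.8,-0.6,-8,0,0,0,-1],[0.8,-0.6,-9.5,0,0,0,-1],[0.8,-0.6,-11,0,0,0,-1]]]';python3 -m creep '[[[0,0,-1,0,0,0,-1],[0,0,-2,0,0,0,-1],[0,0,-3,0,0,0,-1],[0,0,-4,0,0,0,-1],[0,0,-5,0,0,0,-1]]]'; python3 -m creep '[[[0,0,-0.5,0,0,0,-1],[0,0,-0.9,0,0,0,-1],[0,0,-1.2,0,0,0,-1],[0,0,-1.4,0,0,0,-1],[0,0,-1.4,0,0,0,-1]]]'
```

```text
clock: 2.85
position: [0.5984, 0.0209, 0.133]
ee_rot: [-0.248, -3.132, -0.001]
force: [1.0, -0.8, 0.5]
width: 0.007
clock: 3.35
position: [0.5987, 0.0192, 0.0832]
ee_rot: [0.251, 3.131, 0.0]
force: [0.1, -0.5, 0.1]
width: 0.005
clock: 3.85
position: [0.5985, 0.019, 0.0704]
ee_rot: [0.252, 3.131, 0.0]
force: [-1.9, 0.6, 5.2]
width: 0.003
```

```bash
python3 -m creep '[[[0,0,-0.1,0,0,0,-1],[0,0,-0.2,0,0,0,-1],[0,0,-0.2,0,0,0,-1],[0,0,-0.2,0,0,0,-1]]]';python3 -c "
from h import *
snap('scene','s3.png');snap('side','d3.png')"
```

```text
clock: 4.25
position: [0.5986, 0.019, 0.07]
ee_rot: [0.252, 3.131, 0.001]
force: [-8.2, 0.1, 23.1]
width: 0.004
```

The bar is down on its stop: TCP z is 0.070 and the push force is 23 N. I'll lift off and go over the cotter.

```bash
python3 -m creep '[[[0,0,3,0,0,0,-1],[0,0,7,0,0,0,-1],[0,0,11,0,0,0,-0.5],[-3,4,12,0,0,4,0],[-6,8,12,0,0,8,1]]]'; python3 -m creep '[[[-3,4,0,0,0,4,1],[-6,8,0,0,0,8,1],[-9,12.5,0,0,0,12,1],[-11,15.6,0,0,0,14.9,1],[-11,15.6,0,0,0,14.9,1]]]'
python3 - <<'E'
from h import *
snap('scene','s4.png');snap('side','d4.png');s,_=snap('wrist','w4.png');print(s['position'],s['ee_rot'],s['clock'])
b=cv2.imread('pics/d4.png');cv2.imwrite('pics/z8.png',cv2.resize(b[140:290,265:395],None,fx=4,fy=4,interpolation=cv2.INTER_CUBIC))
E
```

```text
clock: 4.85
position: [0.5405, 0.098, 0.1904]
ee_rot: [0.034, 3.136, 0.001]
force: [0.7, 0.6, -1.3]
width: 0.214
clock: 5.35
position: [0.4256, 0.2597, 0.1881]
ee_rot: [0.391, -3.117, -0.005]
force: [0.4, 0.5, 0.1]
width: 0.655
[0.42883688 0.25477119 0.18798133] [-3.77802013e-01  3.11821574e+00  2.30858185e-04] 5.45
```

View pics/z8.png

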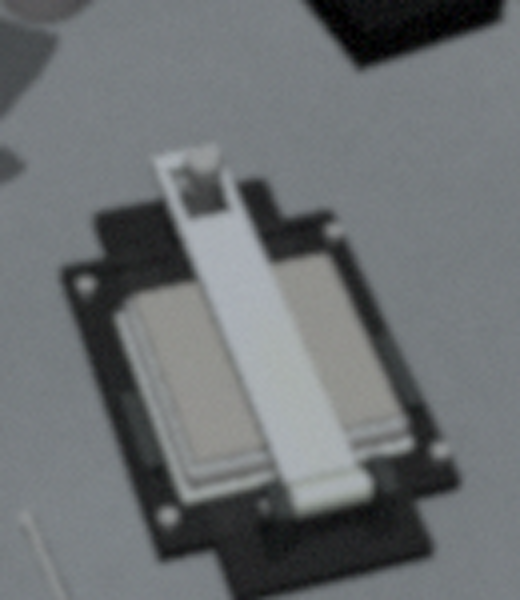

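View pics/w4.png

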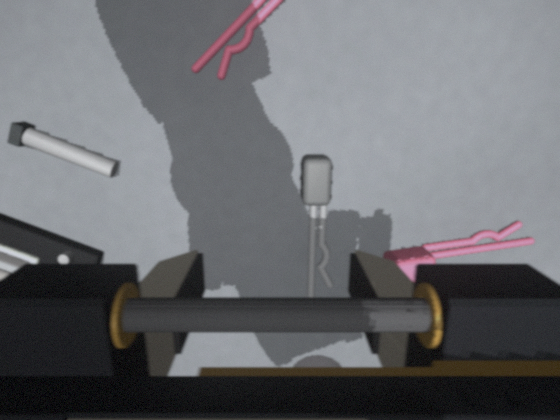

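Run:
```python
from h import *
np.set_printoptions(precision=4,suppress=True)
s={'position':[0.42883688,0.25477119,0.18798133],'ee_rot':[-3.77802013e-01,3.11821574,2.30858185e-04]}
c=cam('wrist',s)
g=onz(c,316.5,179,.032);l=onz(c,311.5,290,.0035);l0=onz(c,314,212,.0035);print('grip',g,l0,l,np.degrees(np.arctan2(*(l-l0)[[1,0]])))
for p in [(303,180),(330,180),(316,155),(316,204)]:print(onz(c,*p,.032))
s1={'position':[0.48005648,0.29343911,0.24367522],'ee_rot':[ 0.26698389 , 3.12771711, -0.00481907]}
c=cam('wrist',s1)
y=np.radians(13.7);X=np.array([np.cos(y),np.sin(y)]);Y=np.array([-X[1],X[0]])
for p in [(348,152),(373,148),(362,168),(393,137)]:
  w=onz(c,*p,.03);print('pink',w,'in cotter frame',(w-g)[:2]@X,(w-g)[:2]@Y)
M=R.from_rotvec(s['ee_rot']).as_matrix();print('jaw ang',np.degrees(np.arctan2(M[1,1],M[0,1])))
print(arm.observe()['position'])
```

```text
grip [0.4074 0.2831 0.032 ] [0.4422 0.2935 0.0035] [0.5187 0.3122 0.0035] 13.674099879733877
[0.4108 0.2728 0.032 ]
[0.4055 0.294  0.032 ]
[0.3888 0.2776 0.032 ]
[0.4277 0.2884 0.032 ]
pink [0.464  0.3646 0.03  ] in cotter frame 0.07429870124965252 0.06569945137512871
pink [0.4642 0.3882 0.03  ] in cotter frame 0.08014175045340335 0.08860969628048825
pink [0.4814 0.376  0.03  ] in cotter frame 0.09394991087173382 0.07266589021030474
pink [0.4572 0.4076 0.03  ] in cotter frame 0.0779084376956032 0.10912557584283791
jaw ang 103.81653288938676
[0.4296 0.2536 0.1879]
```

The bar lies flat with the post through its slot. The jaw angle is already right (103.8°), and the pink look-alike clears the fingers. I'll descend on the grip.

```bash
python3 -m creep '[[[-2.1,3,-3,0,0,0,0.3],[-2.1,3,-6,0,0,0,0.3],[-2.1,3,-9,0,0,0,0.3],[-2.1,3,-11,0,0,0,0.3],[-2.1,3,-11,0,0,0,0.3]]]'
python3 - <<'E'
from h import *
s,_=snap('wrist','w5.png');print(s['position'],s['ee_rot'],s['clock'])
E
```

```text
clock: 6.0
position: [0.4079, 0.2815, 0.0755]
ee_rot: [0.37, -3.116, 0.005]
force: [-0.8, 0.1, 0.4]
width: 0.648
[0.40792185 0.28150942 0.07551685] [ 0.3696288  -3.11631462  0.00527204] 6.0
```

View pics/w5.png

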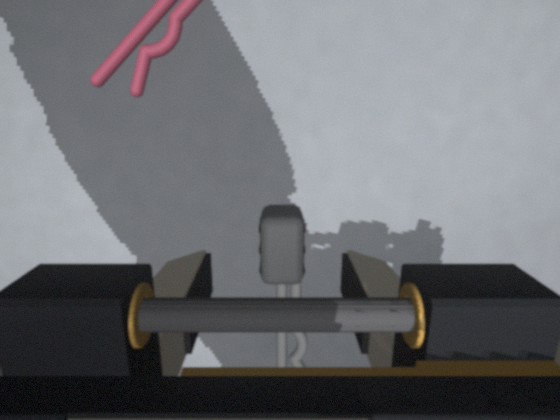

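Run:
```python
from h import *
s={'position':[0.40792185,0.28150942,0.07551685],'ee_rot':[ 0.3696288,-3.11631462,0.00527204]}
c=cam('wrist',s)
print(onz(c,282,251,.032),onz(c,282,285,.032),onz(c,282,217,.032),arm.observe()['position'])
```

```text
[0.4089803  0.28483458 0.032     ] [0.42836425 0.28958415 0.032     ] [0.3906149  0.28033458 0.032     ] [0.40857222 0.28232772 0.07701065]
```

```bash
python3 -m creep '[[[0.1,0.2,-2,0,0,0,0.3],[0.1,0.2,-4,0,0,0,0.3],[0.1,0.2,-5.4,0,0,0,0.3],[0.1,0.2,-5.4,0,0,0,0.3],[0.1,0.2,-5.4,0,0,0,-0.2]]]'; python3 -m creep '[[[0,0,0,0,0,0,-1],[0,0,0,0,0,0,-1],[0,0,0,0,0,0,-1],[0,0,0,0,0,0,-1],[0,0,0,0,0,0,-1]]]' 40
```

```text
clock: 6.55
position: [0.4101, 0.2862, 0.0249]
ee_rot: [-0.373, 3.118, 0.001]
force: [0.3, -0.2, -0.6]
width: 0.599
clock: 7.05
position: [0.4092, 0.2863, 0.0241]
ee_rot: [-0.375, 3.119, 0.0]
force: [-1.2, -0.3, 6.6]
width: 0.26
```

Gripped, with a 24 mm opening. I'll lift and move to the pre-insertion pose on the -x side of the post.

```bash
python3 -m creep '[[[0,0,1.5,0,0,0,-1],[0,0,3.5,0,0,0,-1],[0,0,6,0,0,0,-1],[1,-2,8,0,0,-3,-1],[2,-5,8,0,0,-7,-1]]]'; python3 -m creep '[[[1,-3,0,0,0,-4,-1],[2,-6,0,0,0,-8,-1],[3,-9,0,0,0,-12,-1],[3.8,-11.4,0,0,0,-15.8,-1],[3.8,-11.4,0,0,0,-15.8,-1]]]';python3 -m creep '[[[0,0,-0.6,0,0,0,-1],[0,0,-1.2,0,0,0,-1],[0,0,-1.75,0,0,0,-1],[0,0,-1.75,0,0,0,-1],[0,0,-1.75,0,0,0,-1]]]'
python3 - <<'E'
from h import *
s,_=snap('wrist','w6.png');print(s['position'],s['ee_rot'],s['clock'],s['width'])
_,a=snap('scene','s6.png');_,b=snap('side','d6.png')
k=lambda i,x,y,w,h,f:cv2.imwrite(f,cv2.resize(i[y:y+h,x:x+w,::-1],None,fx=5,fy=5,interpolation=cv2.INTER_CUBIC))
k(a,250,190,120,90,'pics/s6z.png');k(b,220,110,140,110,'pics/d6z.png')
M=R.from_rotvec(s['ee_rot']).as_matrix();print('jaw ang',np.degrees(np.arctan2(M[1,1],M[0,1])),M[:,2])
E
```

```text
clock: 7.55
position: [0.4303, 0.2384, 0.1061]
ee_rot: [-0.186, 3.132, 0.005]
force: [1.0, -0.3, -1.0]
width: 0.259
clock: 8.05
position: [0.4678, 0.1183, 0.1037]
ee_rot: [0.26, 3.131, -0.003]
force: [0.0, 0.2, -1.1]
width: 0.259
clock: 8.55
position: [0.4667, 0.1227, 0.0859]
ee_rot: [-0.247, -3.131, 0.0]
force: [1.0, -0.3, -1.5]
width: 0.259
[0.46671657 0.12272095 0.08592195] [-2.47047357e-01 -3.13112952e+00  2.72224708e-04] 8.55 0.2585315666742698
jaw ang 80.97737721406743 [-7.43544185e-04 -1.15216797e-04 -9.99999717e-01]
```

View pics/s6z.png

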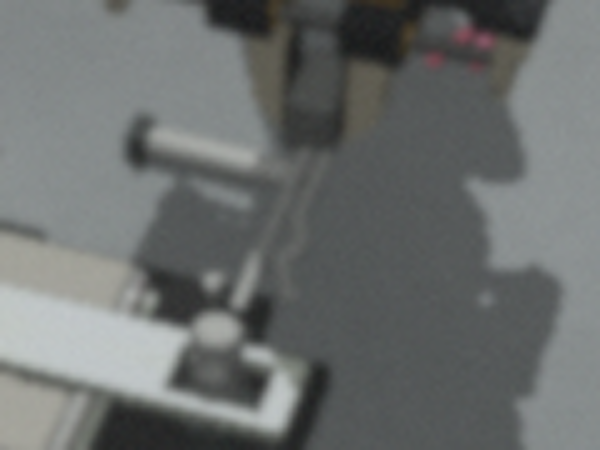

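View pics/d6z.png

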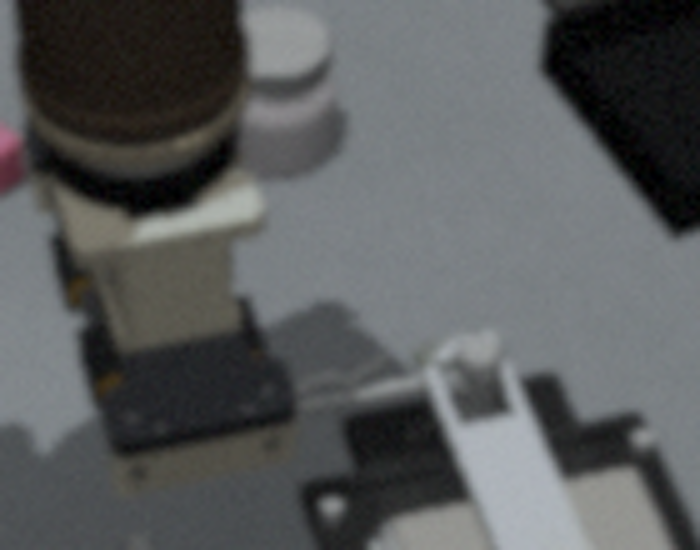

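View pics/w6.png

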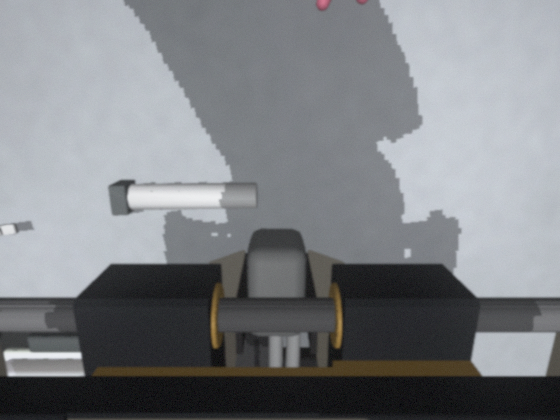

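Run:
```python
from h import *
np.set_printoptions(precision=4,suppress=True)
a=cam('scene');b=cam('side')
C=np.array([.5952,.0011]);y=np.radians(-9.05);X=np.array([np.cos(y),np.sin(y)]);Y=np.array([-X[1],X[0]])
pl=lambda p:np.array([(p[:2]-C)@X,(p[:2]-C)@Y,p[2]])*1000
t,e=tri(ray(a,250+240/5,190+300/5),ray(b,220+428/5,110+378/5));print('tip',pl(t),e)
p,e=tri(ray(a,250+217/5,190+328/5),ray(b,220+478/5,110+347/5));print('posttop',pl(p),e)
print('exp tip px scene',(proj(a,np.r_[C+X*(-.0255)+Y*.1,.066])-[250,190])*5,'side',(proj(b,np.r_[C+X*(-.0255)+Y*.1,.066])-[220,110])*5)
print('exp post px',(proj(a,np.r_[C+Y*.1,.081])-[250,190])*5,'side',(proj(b,np.r_[C+Y*.1,.081])-[220,110])*5)
print(pl(np.array([.4667,.1227,.0859])))
```

```text
tip [-25.4942 100.2517  68.0831] [np.float64(0.002789558069701767), np.float64(0.0027895580697016656)]
posttop [ -0.3451 100.3354  79.2389] [np.float64(0.00049904623032966), np.float64(0.0004990462303296477)]
exp tip px scene [233.5879 307.0038] side [423.1682 377.6932]
exp post px [214.9339 326.0962] side [478.3    344.0393]
[-146.0276   99.8737   85.9   ]
```

Run:
```python
import cv2,numpy as np
a=cv2.imread('pics/s6.png')[225:265,275:325];b=cv2.imread('pics/d6.png')[165:205,275:325]
i=np.vstack([cv2.resize(x,None,fx=7,fy=7,interpolation=cv2.INTER_CUBIC) for x in(a,b)]);cv2.imwrite('pics/z9.png',cv2.convertScaleAbs(i,alpha=1.4))
```

```text
(no output)
```

View pics/z9.png

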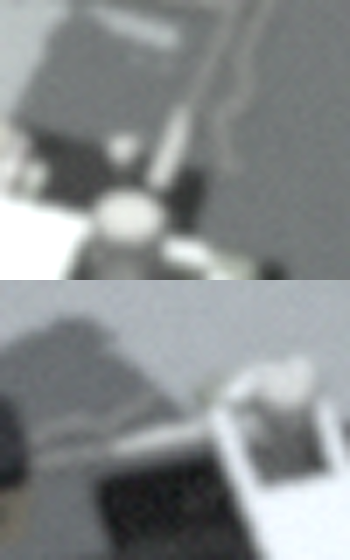

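Run:
```python
from h import *
np.set_printoptions(precision=2,suppress=True)
C=np.array([.5952,.0011]);y=np.radians(-9.05);X=np.array([np.cos(y),np.sin(y)]);Y=np.array([-X[1],X[0]])
for n,pts in [('scene',[(297.4,251.7),(308.1,229.3)]),('side',[(306,185.7),(279.3,190.7)])]:
    c=cam(n);P=lambda x,z:proj(c,np.r_[C+X*x+Y*.1,z])
    for x in(-.0255,-.09):print(n,x,P(x,.0655),'dz',P(x,.0665)-P(x,.0655))
    p,q=P(-.0255,.0655),P(-.09,.0655);u=(q-p)/np.linalg.norm(q-p)
    for t in pts: w=np.array(t)-p;print('offset perp',w[0]*u[1]-w[1]*u[0], 'perp per mm z',np.cross(np.r_[P(-.05,.0665)-P(-.05,.0655),0],np.r_[u,0])[2])
```

```text
scene -0.0255 [296.71 251.57] dz [ 0.01 -0.33]
scene -0.09 [305.82 230.5 ] dz [ 0.01 -0.33]
offset perp -0.6832771647523863 perp per mm z 0.12171311345471315
offset perp -1.620399883683616 perp per mm z 0.12171311345471315
side -0.0255 [304.63 185.69] dz [ 0.02 -0.29]
side -0.09 [277.3  191.44] dz [-0.01 -0.29]
offset perp 0.2966613325741255 perp per mm z -0.28640499694630106
offset perp -0.3087097590113004 perp per mm z -0.28640499694630106
```

```bash
python3 -m creep '[[[0.49,-0.08,0.07,0,0,0,-1],[0.99,-0.16,0.07,0,0,0,-1],[1.38,-0.22,0.07,0,0,0,-1],[1.68,-0.27,0.07,0,0,0,-1],[1.98,-0.31,0.07,0,0,0,-1]]]'; python3 -c "
from cell import arm;s=arm.observe();print(s['force'],s['ft_torque'],s['position'])"
```

```text
clock: 9.2
position: [0.4872, 0.119, 0.0869]
ee_rot: [0.249, 3.132, 0.0]
force: [0.1, -0.9, -1.5]
width: 0.259
[ 0.09495211 -0.93726403 -1.45857793] [ 0.03066575  0.03704464 -0.02118154] [0.48721663 0.11902289 0.08692012]
```

```bash
python3 -m creep '[[[0.3,-0.05,0,0,0,0,-1],[0.59,-0.09,0,0,0,0,-1],[0.89,-0.14,0,0,0,0,-1],[1.19,-0.19,0,0,0,0,-1],[1.48,-0.24,0,0,0,0,-1]]]'
python3 - <<'E'
from h import *
s=arm.observe();print(s['force'],s['ft_torque'],s['position'])
_,a=snap('scene','s7.png');_,b=snap('side','d7.png')
a=a[215:265,265:335,::-1];b=b[155:205,265:335,::-1]
i=np.vstack([cv2.resize(x,None,fx=6,fy=6,interpolation=cv2.INTER_CUBIC) for x in(a,b)]);cv2.imwrite('pics/z10.png',cv2.convertScaleAbs(i,alpha=1.4))
E
```

```text
clock: 9.7
position: [0.5019, 0.1167, 0.0869]
ee_rot: [-0.249, -3.132, -0.0]
force: [-0.7, 0.3, -0.3]
width: 0.26
[-0.71929225  0.27700787 -0.33881922] [-0.00420999  0.0434971  -0.00316106] [0.5019044  0.11672685 0.08691882]
```

View pics/z10.png

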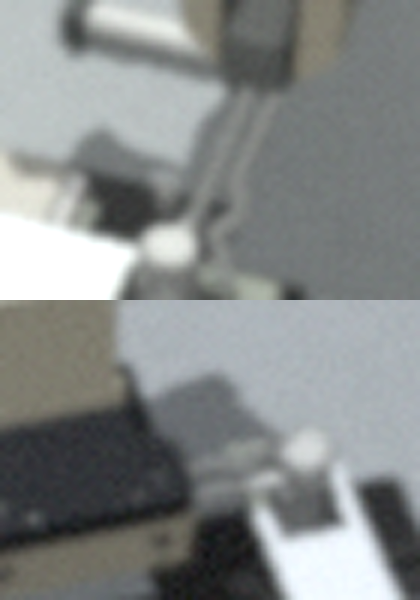

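The leg is in the hole with no resistance, and seat is about 35 mm short of home. I'll push on.

```bash
python3 -m creep '[[[0.4,-0.06,0,0,0,0,-1],[0.79,-0.12,0,0,0,0,-1],[1.19,-0.18,0,0,0,0,-1],[1.58,-0.24,0,0,0,0,-1],[1.98,-0.3,0,0,0,0,-1]]]'; python3 -m creep '[[[0.4,-0.06,0,0,0,0,-1],[0.79,-0.12,0,0,0,0,-1],[1.19,-0.18,0,0,0,0,-1],[1.48,-0.23,0,0,0,0,-1],[1.48,-0.23,0,0,0,0,-1]]]'
python3 - <<'E'
from h import *
s=arm.observe();print(s['force'],s['ft_torque'],s['position'])
_,a=snap('scene','s8.png');_,b=snap('side','d8.png')
a=a[215:275,265:335,::-1];b=b[145:205,265:335,::-1]
i=np.vstack([cv2.resize(x,None,fx=5,fy=5,interpolation=cv2.INTER_CUBIC) for x in(a,b)]);cv2.imwrite('pics/z11.png',cv2.convertScaleAbs(i,alpha=1.4))
C=np.array([.5952,.0011]);y=np.radians(-9.05);X=np.array([np.cos(y),np.sin(y)]);Y=np.array([-X[1],X[0]])
d=s['position'][:2]-C;print(d@X,d@Y)
E
```

```text
clock: 10.3
position: [0.5203, 0.1147, 0.0865]
ee_rot: [-0.246, -3.129, -0.001]
force: [-4.8, 4.2, -0.3]
width: 0.259
clock: 10.8
position: [0.5368, 0.1111, 0.0869]
ee_rot: [0.25, 3.131, -0.0]
force: [0.6, 1.9, -0.1]
width: 0.257
[ 0.60299255  1.88510456 -0.12950447] [ 0.47587056 -0.0488303   0.178507  ] [0.53675849 0.1111478  0.08692994]
-0.0750241142120635 0.09948522428909087
```

View pics/z11.png

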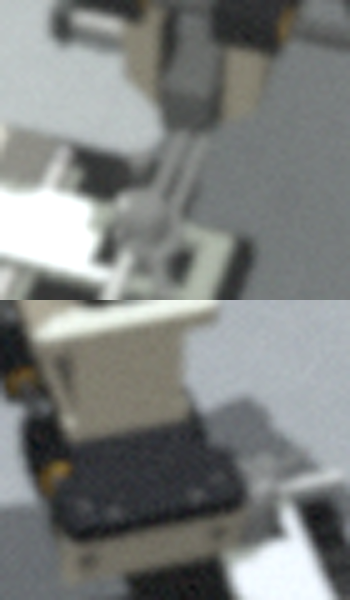

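Run:
```python
from h import *
a=cv2.imread('pics/s8.png')[225:295,260:340]
cv2.imwrite('pics/z12.png',cv2.convertScaleAbs(cv2.resize(a,None,fx=8,fy=8,interpolation=cv2.INTER_CUBIC),alpha=1.3))
c=cam('scene');C=np.array([.5952,.0011]);y=np.radians(-9.05);X=np.array([np.cos(y),np.sin(y)]);Y=np.array([-X[1],X[0]])
P=lambda x,y,z:(proj(c,np.r_[C+X*x+Y*y,z])-[260,225])*8
print('legtip',P(.045,.1,.066),'bowtip',P(.030,.118,.066),'posttop',P(0,.1,.081),'per5mm x',P(.05,.1,.066)-P(.045,.1,.066),'grip front',P(-.055,.1,.0785))
```

```text
legtip [206.32423635 413.44637874] bowtip [295.40486435 386.8226691 ] posttop [263.89429711 241.75385664] per5mm x [-6.53955814 15.12945865] grip front [329.00333895  98.7920184 ]
```

View pics/z12.png

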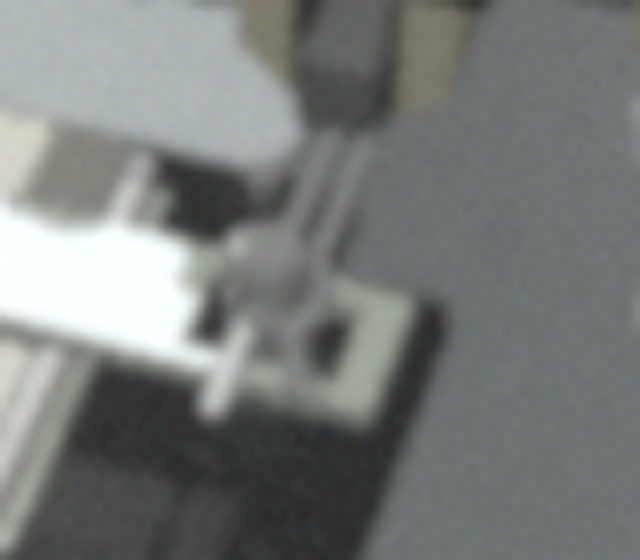

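The leg tip is at (208,415) against a predicted (206,413), and the bow is past the post with near-zero axial force, so it is home. I'll release and retreat upward.

```bash
python3 -m creep '[[[0,0,0,0,0,0,-0.3],[0,0,0,0,0,0,0],[0,0,0,0,0,0,0.2],[0,0,0,0,0,0,0.2],[0,0,0,0,0,0,0.2]]]';python3 -m creep '[[[0,0,1,0,0,0,0.2],[0,0,3,0,0,0,0.2],[0,0,6,0,0,0,0.2],[0,0,9,0,0,0,0.2],[0,0,12,0,0,0,0.2]]]';python3 -m creep '[[[-3,0,1,0,0,0,0.2],[-6,0,2,0,0,0,0.2],[-6,0,2,0,0,0,0.2],[-6,0,2,0,0,0,0.2]]]'
python3 - <<'E'
from h import *
s,w=snap('wrist','w9.png');print(s['position'],s['ee_rot'],s['force'])
_,a=snap('scene','s9.png');_,b=snap('side','d9.png')
a=a[215:295,260:340,::-1];b=b[135:215,265:345,::-1]
i=np.hstack([cv2.resize(x,None,fx=5,fy=5,interpolation=cv2.INTER_CUBIC) for x in(a,b)]);cv2.imwrite('pics/z13.png',cv2.convertScaleAbs(i,alpha=1.4))
C=np.array([.5952,.0011]);y=np.radians(-9.05);X=np.array([np.cos(y),np.sin(y)]);Y=np.array([-X[1],X[0]])
for n,o in(('scene',(260,215)),('side',(265,135))):
  c=cam(n);P=lambda x,y,z:(proj(c,np.r_[C+X*x+Y*y,z])-o)*5
  print(n,'legtip',P(.045,.1,.066),'bowtip',P(.030,.118,.066),'griptop',P(-.075,.1,.0945))
E
```

```text
clock: 11.4
position: [0.5363, 0.1114, 0.087]
ee_rot: [0.249, 3.132, -0.0]
force: [0.3, 0.2, 0.6]
width: 0.587
clock: 11.9
position: [0.5361, 0.1113, 0.2089]
ee_rot: [0.249, 3.131, 0.0]
force: [1.0, 0.7, 0.0]
width: 0.596
clock: 12.3
position: [0.4764, 0.1116, 0.228]
ee_rot: [0.248, 3.13, 0.002]
force: [0.1, 0.1, -0.1]
width: 0.597
[0.47635823 0.11157778 0.22801447] [2.48060364e-01 3.13010044e+00 1.52411316e-03] [ 0.07492978  0.1478929  -0.06343241]
scene legtip [128.95264772 308.40398671] bowtip [184.62804022 291.76416819] griptop [220.78139397  52.15516666]
side legtip [344.47299006 221.91334478] bowtip [300.97219456 200.88004438] griptop [ 93.26911938 231.87286414]
```

View pics/z13.png

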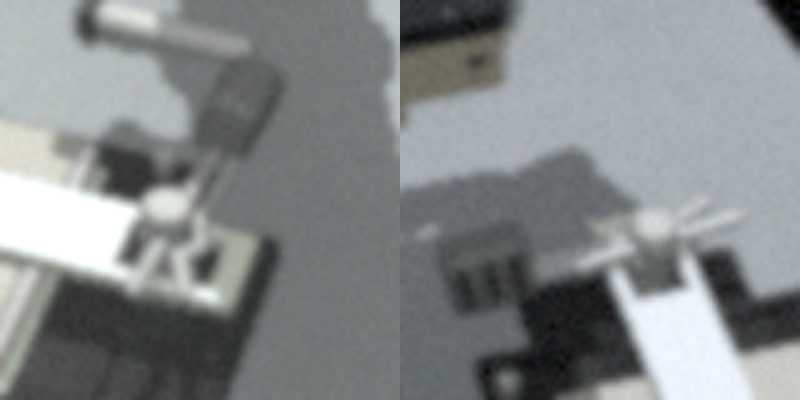

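View pics/w9.png

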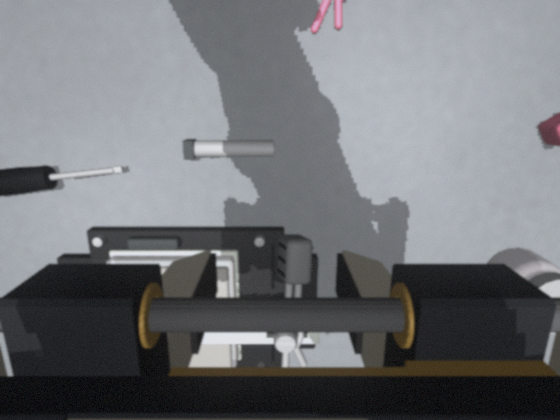

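The cotter stays in the post after release, but its grip has sagged: the tip is higher and the grip lower. I'll quantify the sag before signing off.

Run:
```python
from h import *
np.set_printoptions(precision=1,suppress=True)
a=cv2.imread('pics/s9.png')[215:285,270:330];b=cv2.imread('pics/d9.png')[160:220,265:345]
cv2.imwrite('pics/z14.png',cv2.convertScaleAbs(cv2.resize(a,None,fx=8,fy=8,interpolation=cv2.INTER_CUBIC),alpha=1.5))
cv2.imwrite('pics/z15.png',cv2.convertScaleAbs(cv2.resize(b,None,fx=9,fy=9,interpolation=cv2.INTER_CUBIC),alpha=1.5))
```

```text
(no output)
```

View pics/z14.png

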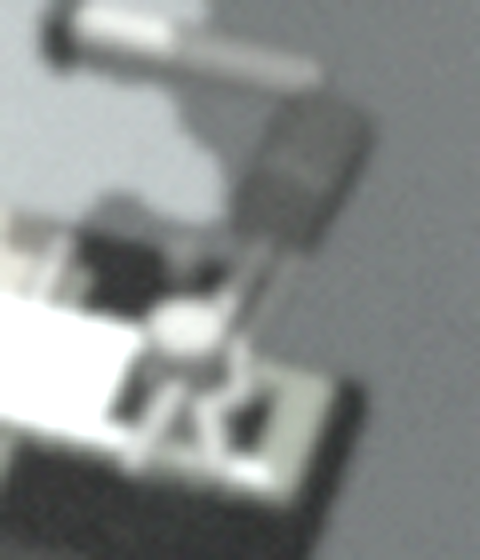

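View pics/z15.png

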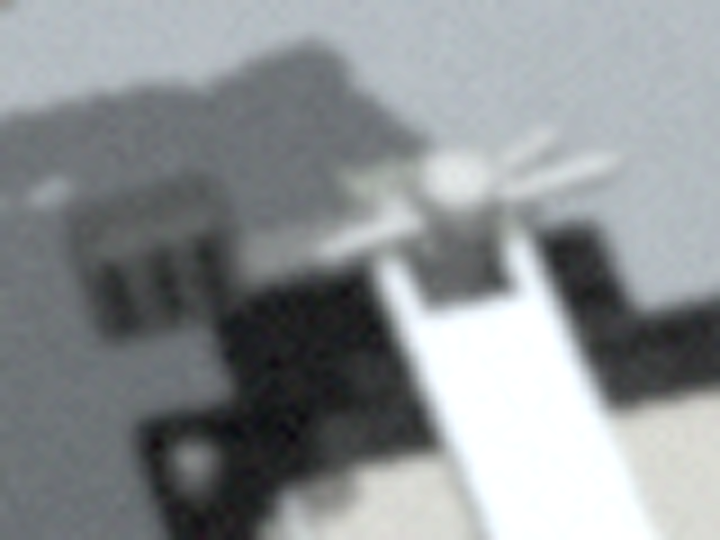

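Run:
```python
from h import *
np.set_printoptions(precision=1,suppress=True)
a=cam('scene');b=cam('side')
C=np.array([.5952,.0011]);y=np.radians(-9.05);X=np.array([np.cos(y),np.sin(y)]);Y=np.array([-X[1],X[0]])
pl=lambda p:np.array([(p[:2]-C)@X,(p[:2]-C)@Y,p[2]])*1000
def T(n,pa,pb):
    p,e=tri(ray(a,270+pa[0]/8,215+pa[1]/8),ray(b,265+pb[0]/9,160+pb[1]/9));print(n,pl(p),np.array(e)*1000);return pl(p)
t=T('tip',(133,462),(615,158))
g=T('legroot',(258,245),(240,272))
T('post',(187,328),(458,178))
T('bowtip',(218,462),(545,132))
T('grip rear right top',(372,122),(72,205))
d=t-g;print(np.linalg.norm(d),np.degrees(np.arctan2(d[2],np.hypot(*d[:2]))),np.degrees(np.arctan2(d[1],d[0])),'seat',t-d/np.linalg.norm(d)*45)
```

```text
tip [42.1 99.9 73.8] [0.9 0.9]
legroot [-54.9 103.3  55. ] [0.3 0.3]
post [  0.1 100.2  78.3] [0.8 0.8]
bowtip [ 30.4 118.2  67.8] [0.6 0.6]
grip rear right top [-93.5 122.9  70.7] [0.6 0.6]
98.9189071049273 10.947643771910615 -2.010884655955084 seat [ -2.  101.5  65.3]
```

Measured after release: the seat is about 2 mm from the hole centre, the pitch is about 0.14–0.19 rad, and the bow tip is at its relaxed position. One check remains, for rest and for the bystanders, before I sign off.

```bash
python3 -m creep '[[[-2,0,2,0,0,0,0.2],[-2,0,2,0,0,0,0.2],[-2,0,2,0,0,0,0.2]]]'
python3 - <<'E'
from h import *
_,a=snap('scene','s10.png');_,b=snap('side','d10.png')
for n,i,o,(x,y,w,h) in(('scene',a,'s9.png',(285,240,25,40)),('side',b,'d9.png',(285,165,60,40))):
    p=cv2.imread('pics/'+o)[:,:,::-1]
    d=np.abs(i.astype(int)-p)[y:y+h,x:x+w];print(n,'mean/max diff at post',d.mean(),d.max())
p=cv2.imread('pics/s0.png') if 0 else cv2.imread('pics/scene0.png')[:,:,::-1]
for n,(x,y,w,h) in dict(wrench=(100,175,70,50),driver=(185,195,70,30),bottle=(65,200,45,75),jar=(395,262,45,50),pin=(300,210,15,25)).items():
    print(n,np.abs(a.astype(int)-p)[y:y+h,x:x+w].mean())
E
```

```text
clock: 12.75
position: [0.457, 0.1115, 0.2469]
ee_rot: [0.249, 3.131, 0.0]
force: [-0.6, 0.3, 0.2]
width: 0.598
scene mean/max diff at post 6.434 73
side mean/max diff at post 4.529722222222222 51
wrench 1.4923809523809524
driver 1.8458730158730159
bottle 1.471604938271605
jar 1.5456296296296297
pin 47.190222222222225
```

View pics/s10.png

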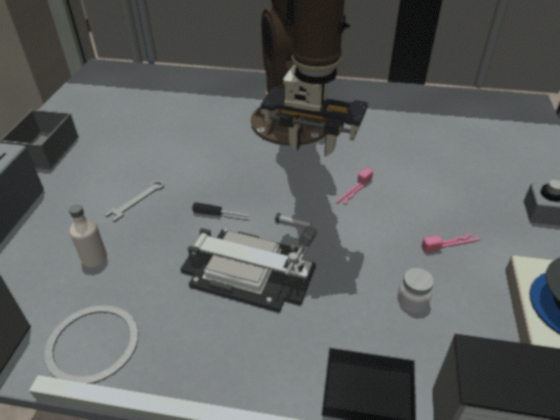

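Run:
```python
from h import *
_,a=snap('scene','s11.png');_,b=snap('side','d11.png')
for o,i in(('s10.png',a[240:280,285:315]),('d10.png',b[165:205,270:345])):
    p=cv2.imread('pics/'+o)[:,:,::-1]; p=p[240:280,285:315] if o[0]=='s' else p[165:205,270:345]
    d=np.abs(i.astype(int)-p);print(d.mean(),d.max())
cv2.imwrite('pics/z16.png',cv2.resize(b[155:215,265:345,::-1],None,fx=7,fy=7,interpolation=cv2.INTER_CUBIC))
```

```text
1.37 7
1.7726666666666666 12
```

View pics/z16.png

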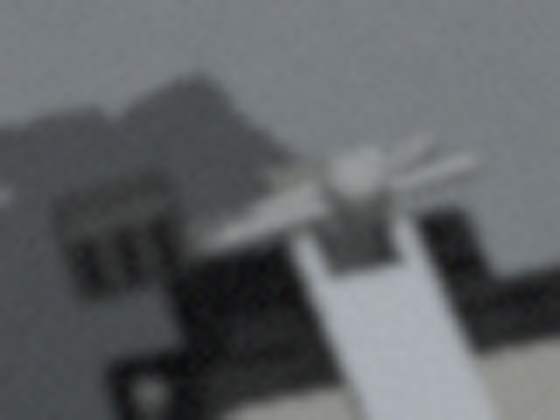

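The cotter is at rest (the two frames differ only by noise) and stays through the post with the bar down. I'm handing the job in.

```bash
python3 -c "
from cell import arm
print(arm.sign_off())"
```

```text
the job is handed in; nothing more can be done
None
```

I pressed the hold-down bar flat over the lock post, pushed the grey spring cotter through the cross hole until it snapped home, and let go. The job was handed in at about 13 s; sign-off gives no verdict.

**Bar:** it stopped at tool height 0.070 m, the expected shut height, with about 23 N on it. The pictures show the post standing through the slot.

**Cotter:** pushing in measured at most about 6 N at the end of each move. The last pictures put the seat point about 2 mm from the hole centre and the bow tip at its relaxed position. Two frames taken after release differed only by noise, so it is at rest.

**Sag:** once released, the grip drooped more than I expected. I measured a pitch of about 0.19 rad, while the hole's play should allow only about 0.14. Both are under the 0.25 limit, and the picture of that end of the leg is dark, so the measurement is rough.

**Other things:** the wrench, screwdriver, bottle and jar show no change in the pictures. The spare pin's automatic comparison failed because the cotter now overlaps it in view, but its visible end is where it was. I moved near the pink look-alikes but touched neither.

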